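Fit the kick-start ratchet on its splined shaft and hold it down against the spring

ROBOT

A 7-joint arm with a two-finger parallel gripper is mounted at the origin on the work surface. World frame = base frame: x ahead of the robot, y to its left, z up, the work surface at z = 0. Lengths are in m, angles in rad, forces in N, time in s.
With the tool pointing down it reaches from about 0.4 to 0.85 m from the base axis. Payload 4.5 kg.
Tool frame: the origin (TCP) lies on the centre line of the jaws, within the pads' length; the fingertips stand 11 mm ahead of it and the grasp point (between the pads) lies 8 mm behind it; z points along the fingers, y is the line along which they close (so a half turn about z gives the same grasp; the last joint's range is limited). The gripper opens to 88 mm and grips with 3 to 60 N. Pads are 18 mm wide; open, the fingers measure 123 mm over their backs; the gripper's body (75 mm by 187 mm) begins 45 mm behind the grasp point.
Start: joints at [1.256, 0.689, -0.195, 1.565, 0.157, 0.902, -0.215], TCP at [0.214, -0.587, 0.25] pointing down, gripper open.
Joint ranges: [-3.01, 3.01], [-0.46, 2.08], [-1.47, 1.51], [0.13, 2.56], [-1, 4.14], [0.04, 2.09], [-2.66, 2.66]. Speed limits (rad/s): [2.57, 2.57, 3.14, 3.14, 3.14, 3.14, 3.14].

INTERFACE

Orientations are given as a unit quaternion [x, y, z, w].
In Python, from plant import * gives the robot as it stands. The module is installed in compiled form; this text tells all that it offers.
- The arm moves only by the tool send_rows, never from a script. Its argument "motion" is a list of rows, each an object of numbers: "x", "y", "z": the shift along the tool's x, y, z in cm; "rx", "ry", "rz": the turn, a rotation vector about the tool's x, y, z in rad; "jaw": the finger opening in cm, from 0 to 8.81. In form: [{"x": .., "y": .., "z": .., "rx": .., "ry": .., "rz": .., "jaw": ..}, ...]. A call has exactly 5 rows; each row shifts and turns the commanded pose from where the row before left it, along the tool's axes as they then stand; what a row does not reach is not made up. A row lasts 1/10 s, in which the tool goes at most 50 mm and 8.59 degrees, less where a joint would pass 70% of its speed; a pose out of reach is approached as far as the arm can. A call is refused whole if a number of a shift passes 5 or a number of a turn 0.15, either way. A call with a gripper value outside its range is refused whole. The fingers move at their own pace and stop on an object; "grip_force" is the grip in N (left out, the last holds). Time passes only in rows, so rows that do not move let the fingers close, or fill a call up. It gives the time, the measured TCP pose, the force, the opening and the grip force at its end, in the units of the state.
- get_state(): the state, without advancing time (a new reading comes with each control period).
- snapshot(name): name is "side" or "top"; returns a dict with "img" (420x560x3 uint8, red, green, blue), "vertical_fov" (degrees; the focal length in pixels is half the picture's height over the tangent of half this angle, whatever the lens; pixels are square), "cx", "cy" (the principal point, pixels), "D" ([k1, k2, p1, p2, k3] as OpenCV has them; the pictures are not rectified), "extrinsics" (4x4, takes a point from camera to world coordinates). Camera axes: x right, y up, looking along -z (the intrinsics and any distortion apply to the point x, -y, -z); pixel columns grow to the right and rows downward; lengths in m; the calibration is good to about 2 mm. A picture is of the moment at which its call begins. There is no depth.
- finish_job(): hands the job in; it is judged then, once.
The state is a dict: "clock": time; "q": joint angles; "qd": joint speeds; "joint_torque": joint torques, N m; "tool_pos": TCP position; "eef_rot": TCP orientation; "contact_force": force on the tool from outside, world axes, zero at the start; "moment": the same for the moment, N m; "opening": opening from 0.0 (shut) to 1.0 (fully open); "finger_force": force on a finger pad.
Only numpy, scipy, OpenCV 4.12 (cv2) and the standard library are available. Lean on these libraries where they do the work, as an engineer would, in place of code of your own. Each camera call takes 0.05 s, during which the arm holds its last target. There are 200 camera calls.

TASK

Pick up the kick-start ratchet from the newspaper and, teeth still facing up, put it on the upright kick shaft of the crankcase; turn it until its splines mesh, slide it down and press it against the spring until it is fully home on the shaft's shoulder. Finish while still holding the ratchet down there, so that a colleague can snap the ring into the groove above it, and leave the gear, the bearing and the pliers where they lie.

Things in the scene. Friction and masses are not known exactly. Their poses are not given: they have to be found in the camera images.
- ratchet_center (a point): The kick-start ratchet, a loose dark steel ring on the newspaper: barrel 44 mm across, 21 mm tall, with twelve bright 5 mm saw teeth on top (26 mm in all), 0.18 kg. Point on its axis, 13 mm above the underside; z up to the teeth, x towards its one side lug (12 mm wide, 9 mm high from the underside, reaching 33 mm from the axis), which is clear of fingers closing along y.
- ratchet: The same ratchet, origin at the centre of its underside, same axes. Its bore runs right through and has six equal slots, one every 60 degrees, the first towards the lug (x). Slots are 8.5 mm wide and 15.5 mm deep from the axis; the lands between them stand 12 mm from the axis.
- kickshaft_top (a point): Upper end of the upright steel kick shaft, held fast (it does not turn), on the crankcase; z up, x towards one of its six splines (every 60 degrees). Going down from here: round end 22 mm thick, tapered over the first 6 mm, snap-ring groove at 8 to 10 mm; splines from 15 mm down (5.2 mm wide, 28 mm over the tips, ends chamfered); shoulder 37 mm down.
- kickshaft_home (a point): Centre of the kick shaft's flat shoulder, 35 mm across, 37 mm below its upper end and 15 mm above the case boss; axes as at the upper end. Fully home, the ratchet's underside lies here. Its six slots take the six splines in any of the six positions, with about 7 degrees of play either way and 1 mm sideways.
- spring_seat (a joint): Travel in m of the brass-coloured washer (43 mm across) on the coil spring round the shoulder. 0: free, washer 12 mm above the shoulder (the ratchet meets it after sliding 10 mm down the splines); 0.012: level with the shoulder, ratchet home. The spring pushes up with 3 N at 0 and 9 N at home, more than the ratchet's weight, so the ratchet rises if let go.
- case: Aluminium crankcase half, fixed on two battens, open side up. Origin on the table under its middle; it reaches 175 mm along x (crank end), 160 along -x, 97 along -y, 100 along y, with studs to y 210 mm at 83 mm height. Rim 122 mm up, crank end 148 mm (at x 55, y -12), kick shaft's end 172 mm (at x -85, y -20). Nothing else tops the rim by 2 mm within 60 mm of the kick shaft.
- kick_gear_center (a point): Kick gear lying flat on the newspaper, to be left alone: bright toothed wheel 65 mm across, 12 mm thick, with a plain round hole of 25 mm. Point at its centre, 6 mm up.
- bearing_center (a point): Ball bearing lying flat on the newspaper, to be left alone: 47 mm across, 12 mm thick, 24 mm hole. Point at its centre, 6 mm up.
- pliers_pivot (a point): Snap-ring pliers with red grips lying on the table, to be left alone: 170 mm long, 12 mm high. Point at the pivot, 6 mm up; x points to the jaws.

How it is judged:
By the outcome, as a careful person would: the job done as asked, in the order asked, and still so for the second after the job is handed in, while the arm keeps its last pose, push and grip.
It also fails if it takes over 45 s, if anything falls off the work surface, if the arm or the gripper's body presses on something with over 40 N, if the wrist force passes 120 N, or if a joint passes its speed limit or range.

## Working session

There is one attempt and no reset: what is moved stays moved. The work goes in short steps, Python scripts to look and compute and a tool call to move; the robot and the scene stay as the last step left them, time stands still between calls to the robot, and variables do not carry over. Pictures are saved under pics/ and viewed, at most 10 in all, crops included, and the job is handed in when it is done.

Besides the shell and the picture viewer there is one more tool, called after "Emit:" by a JSON object that holds its "fn" and its "kwargs", one argument or row to a line. send_rows: Moves the arm, as the interface text tells. Its arguments: {"type":"object","properties":{"motion":{"type":"array"},"grip_force":{"type":"number"}},"required":["motion"]}

```bash
mkdir -p pics; cat > h.py <<'E'
import numpy as np, cv2, json
from plant import *
def save(n,fn):
    s=snapshot(n); cv2.imwrite(f'pics/{fn}.png',s['img'][:,:,::-1]); 
    m={k:np.asarray(v).tolist() for k,v in s.items() if k!='img'}; json.dump(m,open(f'pics/{fn}.json','w')); return s
def load(fn):
    return json.load(open(f'pics/{fn}.json'))
def K(s):
    f=210/np.tan(np.radians(s['vertical_fov'])/2); return np.array([[f,0,s['cx']],[0,f,s['cy']],[0,0,1.]])
def ray(s,u,v):
    p=cv2.undistortPoints(np.array([[[u,v]]],float),K(s),np.array(s['D'],float))[0,0]
    E=np.array(s['extrinsics']); d=E[:3,:3]@np.array([p[0],-p[1],-1.]); return E[:3,3],d
def atz(s,u,v,z):
    o,d=ray(s,u,v); return o+d*(z-o[2])/d[2]
def proj(s,P):
    E=np.array(s['extrinsics']); c=(np.atleast_2d(P)-E[:3,3])@E[:3,:3]; c=c*[1,-1,-1]
    return cv2.projectPoints(c.reshape(-1,1,3),np.zeros(3),np.zeros(3),K(s),np.array(s['D'],float))[0][:,0]
E
python3 - <<'E'
from h import *
for n in('top','side'):
    s=save(n,n+'0'); print(n,s['vertical_fov'],s['cx'],s['cy'],s['D'],np.round(s['extrinsics'],3).tolist())
print(get_state())
E
```

```text
top 56.399362817821725 282.07800698604797 213.37399319943836 [0.00100932 0.         0.         0.         0.        ] [[-0.024, 0.997, -0.075, 0.509], [-0.999, -0.021, 0.031, -0.067], [0.03, 0.076, 0.997, 0.842], [0.0, 0.0, 0.0, 1.0]]
side 50.536949181395016 278.90527451424254 212.18841487557629 [-0.12036309  0.          0.          0.          0.        ] [[-0.851, 0.389, -0.353, 0.27], [-0.526, -0.636, 0.566, 0.408], [-0.004, 0.667, 0.745, 0.764], [0.0, 0.0, 0.0, 1.0]]
{'clock': 0.1, 'q': array([ 1.25578455,  0.68991705, -0.19453999,  1.56623843,  0.15731574,
        0.90250924, -0.21509737]), 'qd': array([ 7.72384537e-04, -3.20028420e-03, -8.26425147e-04, -4.00710589e-03,
        9.47087122e-04, -3.06789546e-04,  2.56554136e-05]), 'joint_torque': array([-4.20037381e-03, -5.28500605e+01, -1.27200220e+00, -1.53836954e+01,
       -5.26001269e-02,  1.99842099e-03,  5.04515333e-05]), 'tool_pos': array([ 0.21338985, -0.58685311,  0.24898059]), 'eef_rot': array([ 9.84820444e-01,  1.73574158e-01, -2.05155509e-04, -8.13518703e-04]), 'contact_force': array([-0.0550595 , -0.32186208, -0.1721539 ]), 'moment': array([ 0.02550824, -0.01670579,  0.01430668]), 'finger_force': 0.0, 'opening': 1.002560174820385}
```

View pics/top0.png

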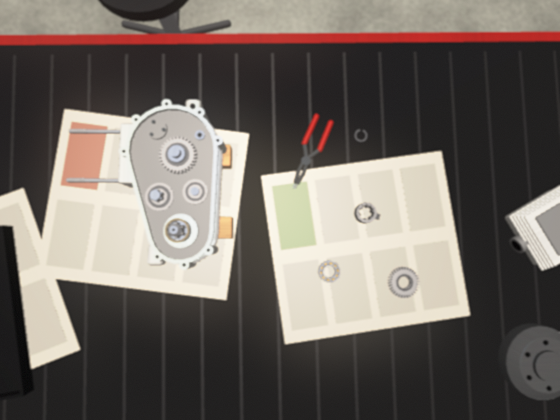

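View pics/side0.png

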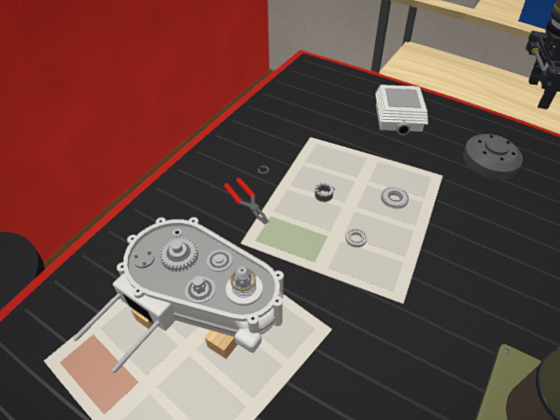

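The top view shows the ratchet at about (366,212) with its lug towards (378,217), and the kick shaft at about (178,230). In the side view the ratchet is at about (324,192) and the shaft at about (242,275). I'll enlarge these four spots.

```bash
python3 - <<'E'
from h import *
def crop(fn,u,v,w,h,k):
    im=cv2.imread(f'pics/{fn}.png')[v-h//2:v+h//2,u-w//2:u+w//2]; im=cv2.resize(im,None,fx=k,fy=k,interpolation=cv2.INTER_CUBIC)
    for i in range(0,w,10): cv2.putText(im,str(u-w//2+i),(i*k,8),0,.3,(0,0,255),1); cv2.line(im,(i*k,10),(i*k,14),(0,0,255),1)
    for i in range(0,h,10): cv2.putText(im,str(v-h//2+i),(0,i*k+4),0,.3,(0,0,255),1); cv2.line(im,(22,i*k),(26,i*k),(0,0,255),1)
    return im
a=np.vstack([np.hstack([crop('top0',367,213,50,36,8),crop('top0',180,230,50,36,8)]),np.hstack([crop('side0',325,192,50,36,8),crop('side0',243,280,50,36,8)])])
cv2.imwrite('pics/c1.png',a)
t,s=load('top0'),load('side0')
def tri(a,b):
    o1,d1=ray(t,*a);o2,d2=ray(s,*b);A=np.stack([d1,-d2],1);k=np.linalg.lstsq(A,o2-o1,rcond=None)[0];p,q=o1+k[0]*d1,o2+k[1]*d2;return (p+q)/2,np.linalg.norm(p-q)
print(atz(t,366,212,.02),atz(s,324,190,.02),atz(t,378,217,.005)); print(tri((178,230),(242,267)))
E
```

```text
[ 0.56978235 -0.27117773  0.02      ] [ 0.56905007 -0.27246489  0.02      ] [ 0.5595248  -0.30052224  0.005     ]
(array([0.53661376, 0.08965697, 0.17296571]), np.float64(0.004323836453830101))
```

View pics/c1.png

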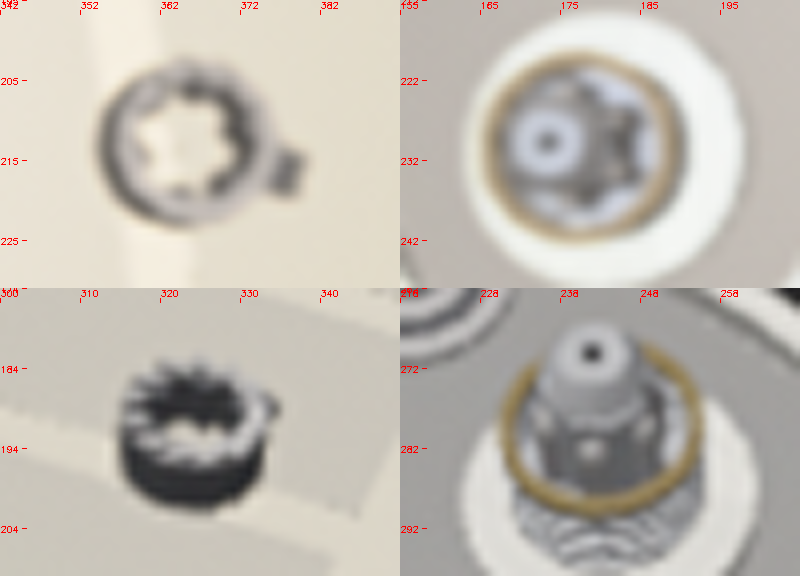

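The crop shows the ratchet teeth ring at about top (365.8,212.7) and side (324.4,189.6), with the lug tip at top (379.5,216.5). The shaft's end hole is at top (173.4,229.8) and side (241.9,270). In the side view, spline ends show at about (235.5,278.5), (242,282.2) and (248.6,279).

```bash
cat >> h.py <<'E'
def tri(t,a,s,b):
    o1,d1=ray(t,*a);o2,d2=ray(s,*b);A=np.stack([d1,-d2],1);k=np.linalg.lstsq(A,o2-o1,rcond=None)[0];p,q=o1+k[0]*d1,o2+k[1]*d2;return (p+q)/2,p-q
def crop(im,u,v,w,h,k,polys=()):
    im=im[v-h//2:v+h//2,u-w//2:u+w//2]; im=cv2.resize(im,None,fx=k,fy=k,interpolation=cv2.INTER_CUBIC)
    for P,c in polys: cv2.polylines(im,[np.int32((P-[u-w//2,v-h//2]+.5)*k)],False,c,1)
    return im
def circ(c,r,a0=0,n=49,a1=2*np.pi):
    a=np.linspace(a0,a0+a1,n); return np.c_[c[0]+r*np.cos(a),c[1]+r*np.sin(a),np.full(n,c[2])]
def ratchet(c,a):
    R=lambda x,y,z:[c[0]+x*np.cos(a)-y*np.sin(a),c[1]+x*np.sin(a)+y*np.cos(a),c[2]+z]
    L=np.array([R(.022,.006,.009),R(.033,.006,.009),R(.033,-.006,.009),R(.022,-.006,.009)])
    return [circ(c,.022),circ(np.add(c,[0,0,.021]),.022),L]
def shaft(c,a):
    sp=[np.array([[c[0]+r*np.cos(b),c[1]+r*np.sin(b),c[2]-.016] for r in(.011,.014)]) for b in a+np.arange(6)*np.pi/3]
    return [circ(c,.009),circ(np.add(c,[0,0,-.025]),.0215)]+sp
E
python3 - <<'E'
from h import *
t,s=load('top0'),load('side0')
p,d=tri(t,(173.4,229.8),s,(241.9,270)); print('shaft',p,d)
for z in(.171,.172,.173): print(z,atz(t,173.4,229.8,z),atz(s,241.9,270,z))
c1=atz(t,365.8,212.7,.024);c2=atz(s,324.4,189.6,.024);print('rat',c1,c2)
l=atz(t,379.5,216.5,.006);c=(c1+c2)/2;d=l-c1;print('lug',l,np.hypot(*d[:2]),np.arctan2(d[1],d[0]))
sp=[atz(s,*q,.157)[:2]-atz(s,241.9,270,.172)[:2] for q in((235.5,278.5),(242,282.2),(248.6,279))]
print([(np.hypot(*q).round(4),np.degrees(np.arctan2(q[1],q[0])).round(1)) for q in sp])
E
```

```text
shaft [0.53508953 0.09598275 0.1739995 ] [2.06208100e-04 1.09304980e-04 3.49103113e-05]
0.171 [0.53531203 0.09677572 0.171     ] [0.53632538 0.09435453 0.171     ]
0.172 [0.53527246 0.09653099 0.172     ] [0.53587637 0.09488221 0.172     ]
0.173 [0.53523288 0.09628627 0.173     ] [0.53542737 0.09540989 0.173     ]
rat [ 0.568015  -0.2697015  0.024    ] [ 0.56725768 -0.27046982  0.024     ]
lug [ 0.56047238 -0.30354618  0.006     ] 0.034674970367793934 -1.7900729063615342
[(np.float64(0.0128), np.float64(61.6)), (np.float64(0.0135), np.float64(121.1)), (np.float64(0.0126), np.float64(176.1))]
```

```bash
python3 - <<'E'
from h import *
t,s=load('top0'),load('side0'); T,S=cv2.imread('pics/top0.png'),cv2.imread('pics/side0.png')
R=ratchet([.5676,-.2701,0],-1.79);H=shaft([.5355,.0957,.172],0.)
f=lambda m,L:[(proj(m,P),(0,255,0) if len(P)!=2 else (0,0,255)) for P in L]
a=np.vstack([np.hstack([crop(T,367,213,50,36,8,f(t,R)),crop(T,180,230,50,36,8,f(t,H))]),np.hstack([crop(S,325,192,50,36,8,f(s,R)),crop(S,243,280,50,36,8,f(s,H))])])
cv2.imwrite('pics/c2.png',a)
E
```

```text
(no output)
```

View pics/c2.png

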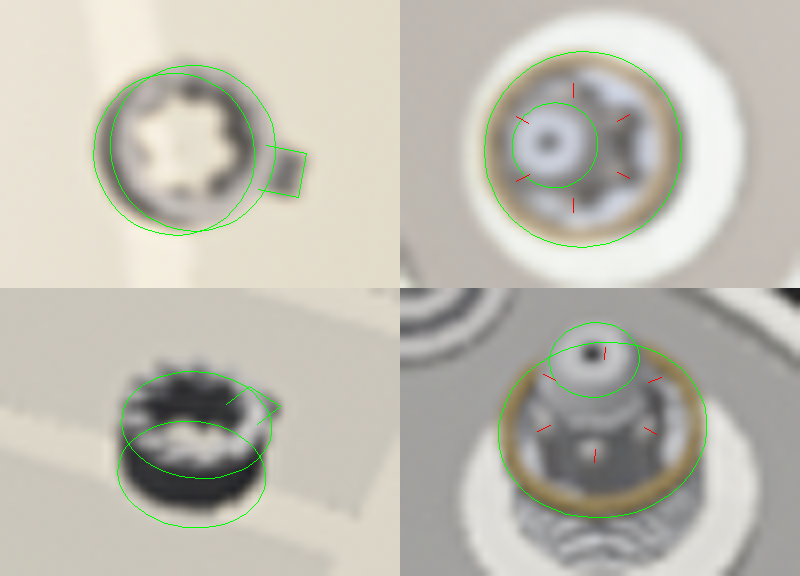

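The overlay fits within about 1.5 mm. The ratchet belongs slightly further along +x, at about (0.5688, -0.2705), and the splines sit at about 0° mod 60. I'll move above the ratchet now.

Emit:
{"fn": "send_rows", "kwargs": {
  "motion": [
    {"x": 3.7, "y": -1.46},
    {"x": 3.7, "y": -1.46},
    {"x": 3.7, "y": -1.46},
    {"x": 3.7, "y": -1.46},
    {"x": 3.7, "y": -1.46}
  ]
}}

```text
schema error: expected keys x, y, z, rx, ry, rz, jaw
```

Emit:
{"fn": "send_rows", "kwargs": {
  "motion": [
    {"x": 3.7, "y": -1.46},
    {"x": 3.7, "y": -1.46},
    {"x": 3.7, "y": -1.46},
    {"x": 3.7, "y": -1.46},
    {"x": 3.7, "y": -1.46}
  ]
}}

```text
schema error: expected keys x, y, z, rx, ry, rz, jaw
```

Emit:
{"fn": "send_rows", "kwargs": {
  "motion": [
    {"x": 3.7, "y": -1.46},
    {"x": 3.7, "y": -1.46},
    {"rz": -0.125, "z": 1.5},
    {"rz": -0.125, "z": 1.5},
    {"rz": -0.125, "z": 1.5}
  ]
}}

```text
schema error: expected keys x, y, z, rx, ry, rz, jaw
```

Emit:
{"fn": "send_rows", "kwargs": {
  "motion": [
    {"rz": -0.125, "z": 1.5},
    {"rz": -0.125, "z": 1.5},
    {"rz": -0.125, "z": 1.5},
    {"rz": -0.125, "z": 1.5},
    {"rz": -0.125, "z": 1.5}
  ]
}}

```text
schema error: expected keys x, y, z, rx, ry, rz, jaw
```

Emit:
{"fn": "send_rows", "kwargs": {
  "motion": [
    {},
    {},
    {},
    {},
    {}
  ]
}}

```text
schema error: expected keys x, y, z, rx, ry, rz, jaw
```

All keys are required in every row, so I'm resending the rows in full.

Emit:
{"fn": "send_rows", "kwargs": {
  "motion": [
    {"x": 3.7, "y": -1.46, "z": 0, "rx": 0, "ry": 0, "rz": 0, "jaw": 8.8},
    {"x": 3.7, "y": -1.46, "z": 0, "rx": 0, "ry": 0, "rz": 0, "jaw": 8.8},
    {"x": 3.7, "y": -1.46, "z": 0, "rx": 0, "ry": 0, "rz": 0, "jaw": 8.8},
    {"x": 3.7, "y": -1.46, "z": 0, "rx": 0, "ry": 0, "rz": 0, "jaw": 8.8},
    {"x": 3.7, "y": -1.46, "z": 0, "rx": 0, "ry": 0, "rz": 0, "jaw": 8.8}
  ]
}}

```text
clock: 0.6
tool_pos: [0.3634, -0.4542, 0.2494]
eef_rot: [0.985, 0.173, -0.0, -0.0]
contact_force: [-0.2, -0.5, -0.7]
opening: 0.993
finger_force: 0.0
```

Emit:
{"fn": "send_rows", "kwargs": {
  "motion": [
    {"x": 3.7, "y": -1.46, "z": 0, "rx": 0, "ry": 0, "rz": 0, "jaw": 8.8},
    {"x": 3.7, "y": -1.46, "z": 0, "rx": 0, "ry": 0, "rz": 0, "jaw": 8.8},
    {"x": 3.7, "y": -1.46, "z": 0, "rx": 0, "ry": 0, "rz": 0, "jaw": 8.8},
    {"x": 3.7, "y": -1.46, "z": 0, "rx": 0, "ry": 0, "rz": 0, "jaw": 8.8},
    {"x": 3.7, "y": -1.46, "z": 0, "rx": 0, "ry": 0, "rz": 0, "jaw": 8.8}
  ]
}}

```text
clock: 1.1
tool_pos: [0.5122, -0.3224, 0.2493]
eef_rot: [0.985, 0.174, -0.0, -0.0]
contact_force: [0.2, -1.0, -0.0]
opening: 0.996
finger_force: 0.0
```

Emit:
{"fn": "send_rows", "kwargs": {
  "motion": [
    {"x": 3.7, "y": -1.46, "z": 0, "rx": 0, "ry": 0, "rz": 0, "jaw": 8.8},
    {"x": 3.7, "y": -1.46, "z": 0, "rx": 0, "ry": 0, "rz": 0, "jaw": 8.8},
    {"x": 0, "y": 0, "z": 1.5, "rx": 0, "ry": 0, "rz": -0.125, "jaw": 8.8},
    {"x": 0, "y": 0, "z": 1.5, "rx": 0, "ry": 0, "rz": -0.125, "jaw": 8.8},
    {"x": 0, "y": 0, "z": 1.5, "rx": 0, "ry": 0, "rz": -0.125, "jaw": 8.8}
  ]
}}

```text
clock: 1.6
tool_pos: [0.571, -0.2704, 0.2037]
eef_rot: [0.934, 0.357, -0.0, -0.0]
contact_force: [-0.3, 1.0, 0.5]
opening: 0.998
finger_force: 0.0
```

Emit:
{"fn": "send_rows", "kwargs": {
  "motion": [
    {"x": 0, "y": 0, "z": 1.5, "rx": 0, "ry": 0, "rz": -0.125, "jaw": 8.8},
    {"x": 0, "y": 0, "z": 1.5, "rx": 0, "ry": 0, "rz": -0.125, "jaw": 8.8},
    {"x": 0, "y": 0, "z": 1.5, "rx": 0, "ry": 0, "rz": -0.125, "jaw": 8.8},
    {"x": 0, "y": 0, "z": 1.5, "rx": 0, "ry": 0, "rz": -0.125, "jaw": 8.8},
    {"x": 0, "y": 0, "z": 1.5, "rx": 0, "ry": 0, "rz": -0.125, "jaw": 8.8}
  ]
}}

```text
clock: 2.1
tool_pos: [0.5706, -0.271, 0.1287]
eef_rot: [0.779, 0.626, -0.0, -0.0]
contact_force: [-0.3, -0.5, 0.2]
opening: 0.999
finger_force: 0.0
```

```bash
cat >> h.py <<'E'
def st():
    from scipy.spatial.transform import Rotation as Ro
    g=get_state(); R=Ro.from_quat(g['eef_rot']).as_matrix(); print('t',g['clock'],'p',g['tool_pos'].round(4),'ang',np.degrees(np.arctan2(R[1,0],R[0,0])).round(2),'tilt',R[:2,2].round(4),'F',g['contact_force'].round(1),'M',g['moment'].round(2),'open',g['opening'],'ff',g['finger_force'],'q',g['q'].round(2)); return g,R
def to(P,R,g): print('tool cm',(R.T@(np.array(P)-g['tool_pos'])*100).round(2))
E
python3 - <<'E'
from h import *
g,R=st(); to([.5688,-.2705,.014],R,g); save('top','top1'); save('side','side1')
a=np.hstack([crop(cv2.imread('pics/top1.png'),367,213,100,140,4),crop(cv2.imread('pics/side1.png'),325,180,100,140,4)])
cv2.imwrite('pics/c3.png',a)
E
```

```text
t 2.1 p [ 0.5706 -0.271   0.1287] ang 77.58 tilt [-0.0008  0.0002] F [-0.3 -0.5  0.2] M [-0.06 -0.07  0.02] open 0.9987972066272215 ff 0.0 q [ 0.57  0.87 -0.38  1.64  0.44  0.72 -0.23]
tool cm [ 0.   -0.18 11.47]
```

View pics/c3.png

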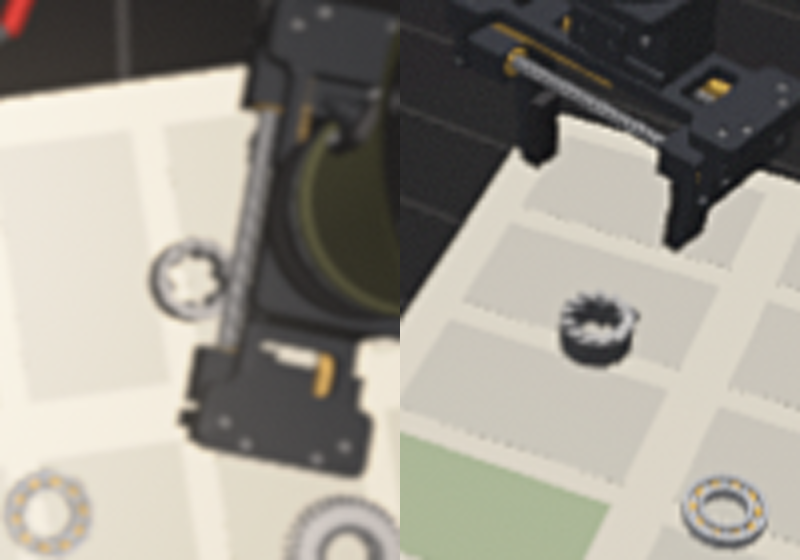

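The gripper straddles the ratchet correctly, with its fingers either side and the other parts well clear. I'll descend and grip.

Emit:
{"fn": "send_rows", "kwargs": {
  "motion": [
    {"x": 0, "y": -0.18, "z": 3, "rx": 0, "ry": 0, "rz": 0, "jaw": 8.8},
    {"x": 0, "y": 0, "z": 3, "rx": 0, "ry": 0, "rz": 0, "jaw": 8.8},
    {"x": 0, "y": 0, "z": 2.5, "rx": 0, "ry": 0, "rz": 0, "jaw": 8.8},
    {"x": 0, "y": 0, "z": 1.5, "rx": 0, "ry": 0, "rz": 0, "jaw": 8.8},
    {"x": 0, "y": 0, "z": 0.9, "rx": 0, "ry": 0, "rz": 0, "jaw": 8.8}
  ]
}}

```text
clock: 2.7
tool_pos: [0.5691, -0.2705, 0.02]
eef_rot: [0.782, 0.624, -0.0, -0.0]
contact_force: [0.0, 0.2, 0.5]
opening: 0.998
finger_force: 0.0
```

Emit:
{"fn": "send_rows", "kwargs": {
  "motion": [
    {"x": 0, "y": 0, "z": 0.5, "rx": 0, "ry": 0, "rz": 0, "jaw": 8.8},
    {"x": 0, "y": 0, "z": 0, "rx": 0, "ry": 0, "rz": 0, "jaw": 5},
    {"x": 0, "y": 0, "z": 0, "rx": 0, "ry": 0, "rz": 0, "jaw": 4},
    {"x": 0, "y": 0, "z": 0, "rx": 0, "ry": 0, "rz": 0, "jaw": 3.5},
    {"x": 0, "y": 0, "z": 0, "rx": 0, "ry": 0, "rz": 0, "jaw": 3.5}
  ],
  "grip_force": 20
}}

```text
clock: 3.2
tool_pos: [0.5697, -0.2708, 0.0165]
eef_rot: [0.781, 0.624, 0.0, 0.001]
contact_force: [-0.2, 0.0, 0.2]
opening: 0.659
finger_force: 0.0
```

Emit:
{"fn": "send_rows", "kwargs": {
  "motion": [
    {"x": 0, "y": 0, "z": 0, "rx": 0, "ry": 0, "rz": 0, "jaw": 3.5},
    {"x": 0, "y": 0, "z": 0, "rx": 0, "ry": 0, "rz": 0, "jaw": 3.5},
    {"x": 0, "y": 0, "z": 0, "rx": 0, "ry": 0, "rz": 0, "jaw": 3.5},
    {"x": 0, "y": 0, "z": 0, "rx": 0, "ry": 0, "rz": 0, "jaw": 3.5},
    {"x": 0, "y": 0, "z": 0, "rx": 0, "ry": 0, "rz": 0, "jaw": 3.5}
  ],
  "grip_force": 50
}}

```text
clock: 3.7
tool_pos: [0.5693, -0.2707, 0.016]
eef_rot: [0.781, 0.624, -0.0, 0.0]
contact_force: [0.2, 0.2, 3.9]
opening: 0.484
finger_force: 50.0
```

```bash
python3 - <<'E'
from h import *
st()
E
```

```text
t 3.7 p [ 0.5693 -0.2707  0.016 ] ang 77.28 tilt [ 0.0002 -0.0002] F [0.2 0.2 3.9] M [-0.05  0.13  0.  ] open 0.4844170246351368 ff 50.00107751404357 q [ 0.53  1.03 -0.29  1.67  0.52  0.52 -0.3 ]
```

The opening is about 43 mm at 50 N, so the barrel is gripped. I'll lift it and carry it to above the shaft.

Emit:
{"fn": "send_rows", "kwargs": {
  "motion": [
    {"x": 0, "y": 0, "z": -1, "rx": 0, "ry": 0, "rz": 0, "jaw": 3.5},
    {"x": 0, "y": 0, "z": -2.5, "rx": 0, "ry": 0, "rz": 0, "jaw": 3.5},
    {"x": 0, "y": 0, "z": -4, "rx": 0, "ry": 0, "rz": 0, "jaw": 3.5},
    {"x": 0, "y": 0, "z": -4.5, "rx": 0, "ry": 0, "rz": 0, "jaw": 3.5},
    {"x": 0, "y": 0, "z": -4.5, "rx": 0, "ry": 0, "rz": 0, "jaw": 3.5}
  ]
}}

```text
clock: 4.2
tool_pos: [0.5685, -0.2703, 0.1822]
eef_rot: [0.781, 0.625, -0.0, -0.001]
contact_force: [1.2, 0.0, -2.4]
opening: 0.49
finger_force: 50.0
```

Emit:
{"fn": "send_rows", "kwargs": {
  "motion": [
    {"x": 1.5, "y": -0.5, "z": -2, "rx": 0, "ry": 0, "rz": 0, "jaw": 3.5},
    {"x": 3.5, "y": -1.1, "z": -2, "rx": 0, "ry": 0, "rz": 0, "jaw": 3.5},
    {"x": 4, "y": -1.3, "z": -2, "rx": 0, "ry": 0, "rz": 0, "jaw": 3.5},
    {"x": 4, "y": -1.3, "z": -1, "rx": 0, "ry": 0, "rz": 0, "jaw": 3.5},
    {"x": 4, "y": -1.3, "z": 0, "rx": 0, "ry": 0, "rz": 0, "jaw": 3.5}
  ]
}}

```text
clock: 4.7
tool_pos: [0.5533, -0.091, 0.2526]
eef_rot: [0.781, 0.624, 0.001, 0.001]
contact_force: [0.7, 0.6, -1.5]
opening: 0.49
finger_force: 50.0
```

Emit:
{"fn": "send_rows", "kwargs": {
  "motion": [
    {"x": 4, "y": -1.3, "z": 0, "rx": 0, "ry": 0, "rz": 0, "jaw": 3.5},
    {"x": 4, "y": -1.3, "z": 0, "rx": 0, "ry": 0, "rz": 0, "jaw": 3.5},
    {"x": 4, "y": -1.3, "z": 0, "rx": 0, "ry": 0, "rz": 0, "jaw": 3.5},
    {"x": 3.5, "y": -1.1, "z": 0, "rx": 0, "ry": 0, "rz": 0, "jaw": 3.5},
    {"x": 2.5, "y": -0.9, "z": 0, "rx": 0, "ry": 0, "rz": 0, "jaw": 3.5}
  ]
}}

```text
clock: 5.2
tool_pos: [0.5341, 0.0993, 0.251]
eef_rot: [0.78, 0.626, 0.0, -0.001]
contact_force: [0.2, 1.0, -2.2]
opening: 0.484
finger_force: 50.0
```

Emit:
{"fn": "send_rows", "kwargs": {
  "motion": [
    {"x": 0, "y": 0, "z": 0, "rx": 0, "ry": 0, "rz": -0.14, "jaw": 3.5},
    {"x": 0, "y": 0, "z": 0, "rx": 0, "ry": 0, "rz": -0.14, "jaw": 3.5},
    {"x": 0, "y": 0, "z": 0, "rx": 0, "ry": 0, "rz": -0.14, "jaw": 3.5},
    {"x": 0, "y": 0, "z": 0, "rx": 0, "ry": 0, "rz": -0.14, "jaw": 3.5},
    {"x": 0, "y": 0, "z": 0, "rx": 0, "ry": 0, "rz": -0.14, "jaw": 3.5}
  ]
}}

```text
clock: 5.7
tool_pos: [0.5346, 0.0957, 0.2508]
eef_rot: [0.517, 0.856, -0.0, -0.0]
contact_force: [-0.4, -0.9, -3.0]
opening: 0.489
finger_force: 50.0
```

Emit:
{"fn": "send_rows", "kwargs": {
  "motion": [
    {"x": 0, "y": 0, "z": 0, "rx": 0, "ry": 0, "rz": -0.045, "jaw": 3.5},
    {"x": 0, "y": 0, "z": 0, "rx": 0, "ry": 0, "rz": 0, "jaw": 3.5},
    {"x": 0, "y": 0, "z": 0, "rx": 0, "ry": 0, "rz": 0, "jaw": 3.5},
    {"x": 0, "y": 0, "z": 0, "rx": 0, "ry": 0, "rz": 0, "jaw": 3.5},
    {"x": 0, "y": 0, "z": 0, "rx": 0, "ry": 0, "rz": 0, "jaw": 3.5}
  ]
}}

```text
clock: 6.2
tool_pos: [0.5351, 0.0959, 0.2508]
eef_rot: [0.5, 0.866, -0.0, 0.0]
contact_force: [0.3, -0.5, -2.3]
opening: 0.49
finger_force: 50.0
```

```bash
python3 - <<'E'
from h import *
g,R=st(); save('top','top2'); s=save('side','side2'); t0,s0=load('top0'),load('side0')
p,d=tri(t0,(172.9,229.3),s0,(241.4,269.5)); print('shaft',p,d); to(np.r_[p[:2],.25],R,g)
S=cv2.imread('pics/side2.png'); c=g['tool_pos']-[0,0,.016]; print(proj(s,c),proj(s,p))
G=[(proj(s,P),(0,255,0)) for P in ratchet(c,np.radians(-60))+shaft([*p[:2],.172],0.)]
u,v=proj(s,(c+p)/2)[0].astype(int)
a=np.hstack([crop(S,u,v,80,120,5),crop(S,u,v,80,120,5,G)]); cv2.imwrite('pics/c4.png',a)
E
```

```text
t 6.2 p [0.5351 0.0959 0.2508] ang 119.94 tilt [ 0.0001 -0.0003] F [ 0.3 -0.5 -2.3] M [-0.03 -0.11  0.01] open 0.4895667211914868 ff 49.99931814282718 q [ 0.12  0.64 -0.63  1.8   0.48  0.86 -0.22]
shaft [0.5357916  0.09640869 0.17542659] [4.12720444e-04 2.18663036e-04 7.06538980e-05]
tool cm [0.   0.09 0.08]
[[239.10679422 246.90807028]] [[241.2534618  269.47940929]]
```

View pics/c4.png

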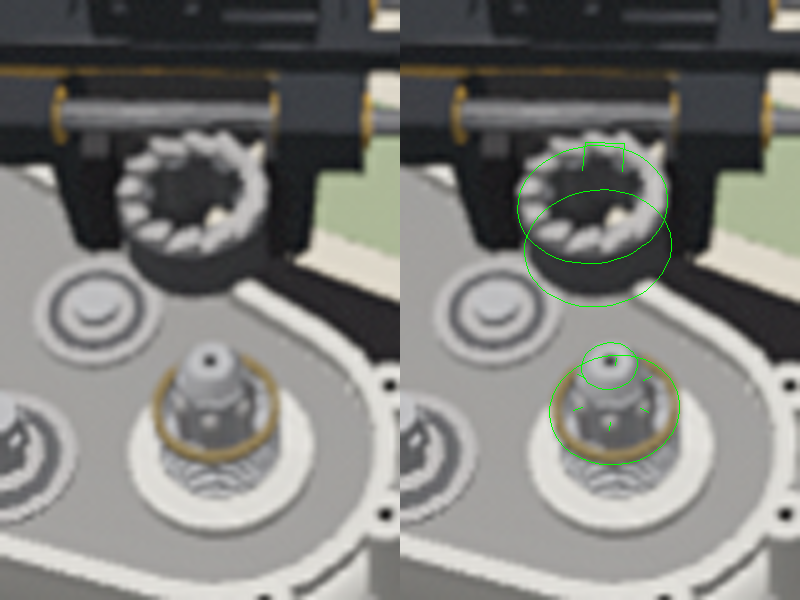

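The side view shows the ratchet held level, teeth up, above the shaft, whose end hole is at about (241,269.5). Taking the relative offsets from both cameras, the tool needs a shift of about (-0.13, +0.15) cm. I'll descend to just above the shaft and then feel the way down.

Emit:
{"fn": "send_rows", "kwargs": {
  "motion": [
    {"x": -0.13, "y": 0.15, "z": 1.5, "rx": 0, "ry": 0, "rz": 0, "jaw": 3.5},
    {"x": 0, "y": 0, "z": 2, "rx": 0, "ry": 0, "rz": 0, "jaw": 3.5},
    {"x": 0, "y": 0, "z": 1.5, "rx": 0, "ry": 0, "rz": 0, "jaw": 3.5},
    {"x": 0, "y": 0, "z": 0.7, "rx": 0, "ry": 0, "rz": 0, "jaw": 3.5},
    {"x": 0, "y": 0, "z": 0, "rx": 0, "ry": 0, "rz": 0, "jaw": 3.5}
  ]
}}

```text
clock: 6.8
tool_pos: [0.5366, 0.0954, 0.193]
eef_rot: [0.5, 0.866, -0.001, -0.001]
contact_force: [-0.7, -0.5, -2.3]
opening: 0.489
finger_force: 50.0
```

Emit:
{"fn": "send_rows", "kwargs": {
  "motion": [
    {"x": 0, "y": 0, "z": 0.2, "rx": 0, "ry": 0, "rz": 0, "jaw": 3.5},
    {"x": 0, "y": 0, "z": 0.2, "rx": 0, "ry": 0, "rz": 0, "jaw": 3.5},
    {"x": 0, "y": 0, "z": 0.1, "rx": 0, "ry": 0, "rz": 0, "jaw": 3.5},
    {"x": 0, "y": 0, "z": 0, "rx": 0, "ry": 0, "rz": 0, "jaw": 3.5},
    {"x": 0, "y": 0, "z": 0, "rx": 0, "ry": 0, "rz": 0, "jaw": 3.5}
  ]
}}

```text
clock: 7.3
tool_pos: [0.5372, 0.0955, 0.1889]
eef_rot: [0.5, 0.866, 0.0, 0.0]
contact_force: [0.1, -0.4, -1.8]
opening: 0.487
finger_force: 50.0
```

```bash
python3 - <<'E'
from h import *
st()
E
```

```text
t 7.3 p [0.5372 0.0955 0.1889] ang 119.97 tilt [ 0.0004 -0.    ] F [ 0.1 -0.4 -1.8] M [-0.01 -0.1   0.03] open 0.487361607219573 ff 49.999434529208884 q [ 0.08  0.72 -0.57  1.86  0.56  0.73 -0.29]
```

Emit:
{"fn": "send_rows", "kwargs": {
  "motion": [
    {"x": 0, "y": 0, "z": 0.15, "rx": 0, "ry": 0, "rz": 0, "jaw": 3.5},
    {"x": 0, "y": 0, "z": 0.15, "rx": 0, "ry": 0, "rz": 0, "jaw": 3.5},
    {"x": 0, "y": 0, "z": 0.1, "rx": 0, "ry": 0, "rz": 0, "jaw": 3.5},
    {"x": 0, "y": 0, "z": 0, "rx": 0, "ry": 0, "rz": 0, "jaw": 3.5},
    {"x": 0, "y": 0, "z": 0, "rx": 0, "ry": 0, "rz": 0, "jaw": 3.5}
  ]
}}

```text
clock: 7.8
tool_pos: [0.5371, 0.0956, 0.1847]
eef_rot: [0.5, 0.866, -0.0, 0.0]
contact_force: [-0.3, 0.5, -3.0]
opening: 0.485
finger_force: 50.0
```

Emit:
{"fn": "send_rows", "kwargs": {
  "motion": [
    {"x": 0, "y": 0, "z": 0.15, "rx": 0, "ry": 0, "rz": 0, "jaw": 3.5},
    {"x": 0, "y": 0, "z": 0.15, "rx": 0, "ry": 0, "rz": 0, "jaw": 3.5},
    {"x": 0, "y": 0, "z": 0.1, "rx": 0, "ry": 0, "rz": 0, "jaw": 3.5},
    {"x": 0, "y": 0, "z": 0, "rx": 0, "ry": 0, "rz": 0, "jaw": 3.5},
    {"x": 0, "y": 0, "z": 0, "rx": 0, "ry": 0, "rz": 0, "jaw": 3.5}
  ]
}}

```text
clock: 8.3
tool_pos: [0.5365, 0.0963, 0.1804]
eef_rot: [0.5, 0.866, 0.0, -0.001]
contact_force: [-2.7, 2.5, -2.9]
opening: 0.488
finger_force: 50.0
```

```bash
python3 - <<'E'
from h import *
st()
E
```

```text
t 8.3 p [0.5365 0.0963 0.1804] ang 120.01 tilt [-0.001   0.0009] F [-2.7  2.5 -2.9] M [ 0.53  0.26 -0.02] open 0.48831207912936864 ff 49.999081580936036 q [ 0.07  0.73 -0.56  1.86  0.58  0.71 -0.3 ]
```

The bore is riding on the shaft's end with about 3.7 N sideways along (-x,+y). I'll correct by about 1.9 mm that way and go on down.

Emit:
{"fn": "send_rows", "kwargs": {
  "motion": [
    {"x": 0.09, "y": -0.03, "z": 0, "rx": 0, "ry": 0, "rz": 0, "jaw": 3.5},
    {"x": 0.09, "y": -0.03, "z": 0, "rx": 0, "ry": 0, "rz": 0, "jaw": 3.5},
    {"x": 0, "y": 0, "z": 0.15, "rx": 0, "ry": 0, "rz": 0, "jaw": 3.5},
    {"x": 0, "y": 0, "z": 0.1, "rx": 0, "ry": 0, "rz": 0, "jaw": 3.5},
    {"x": 0, "y": 0, "z": 0, "rx": 0, "ry": 0, "rz": 0, "jaw": 3.5}
  ]
}}

```text
clock: 8.8
tool_pos: [0.5358, 0.0963, 0.178]
eef_rot: [0.5, 0.866, -0.0, 0.0]
contact_force: [-0.0, 0.1, -2.9]
opening: 0.486
finger_force: 50.0
```

```bash
python3 - <<'E'
from h import *
st()
E
```

```text
t 8.8 p [0.5358 0.0963 0.178 ] ang 119.94 tilt [-0.     -0.0007] F [-0.   0.1 -2.9] M [-0.05 -0.11 -0.08] open 0.48577910743876473 ff 49.99931128762 q [ 0.07  0.73 -0.56  1.87  0.58  0.71 -0.31]
```

The sideways force is gone. I'll descend to the spline ends at about z 0.157 for the underside.

Emit:
{"fn": "send_rows", "kwargs": {
  "motion": [
    {"x": 0, "y": 0, "z": 0.2, "rx": 0, "ry": 0, "rz": 0, "jaw": 3.5},
    {"x": 0, "y": 0, "z": 0.2, "rx": 0, "ry": 0, "rz": 0, "jaw": 3.5},
    {"x": 0, "y": 0, "z": 0.15, "rx": 0, "ry": 0, "rz": 0, "jaw": 3.5},
    {"x": 0, "y": 0, "z": 0.1, "rx": 0, "ry": 0, "rz": 0, "jaw": 3.5},
    {"x": 0, "y": 0, "z": 0, "rx": 0, "ry": 0, "rz": 0, "jaw": 3.5}
  ]
}}

```text
clock: 9.3
tool_pos: [0.5356, 0.0968, 0.1715]
eef_rot: [0.5, 0.866, -0.0, -0.0]
contact_force: [0.6, -0.4, -2.8]
opening: 0.491
finger_force: 50.0
```

```bash
python3 - <<'E'
from h import *
st()
E
```

```text
t 9.3 p [0.5356 0.0968 0.1715] ang 119.97 tilt [-0.0003 -0.0001] F [ 0.6 -0.4 -2.8] M [-0.05 -0.11  0.01] open 0.4910117748597443 ff 49.999344825246226 q [ 0.06  0.74 -0.55  1.87  0.59  0.69 -0.31]
```

Emit:
{"fn": "send_rows", "kwargs": {
  "motion": [
    {"x": 0, "y": 0, "z": 0.15, "rx": 0, "ry": 0, "rz": 0, "jaw": 3.5},
    {"x": 0, "y": 0, "z": 0.15, "rx": 0, "ry": 0, "rz": 0, "jaw": 3.5},
    {"x": 0, "y": 0, "z": 0.15, "rx": 0, "ry": 0, "rz": 0, "jaw": 3.5},
    {"x": 0, "y": 0, "z": 0.15, "rx": 0, "ry": 0, "rz": 0, "jaw": 3.5},
    {"x": 0, "y": 0, "z": 0, "rx": 0, "ry": 0, "rz": 0, "jaw": 3.5}
  ]
}}

```text
clock: 9.8
tool_pos: [0.5355, 0.0967, 0.1655]
eef_rot: [0.5, 0.866, -0.0, -0.0]
contact_force: [-0.2, 0.9, -3.4]
opening: 0.487
finger_force: 50.0
```

```bash
python3 - <<'E'
from h import *
st()
E
```

```text
t 9.8 p [0.5355 0.0967 0.1655] ang 119.97 tilt [-0.0003 -0.0002] F [-0.2  0.9 -3.4] M [-0.04 -0.14  0.06] open 0.4867269654624827 ff 49.99933115262138 q [ 0.06  0.75 -0.54  1.88  0.6   0.68 -0.32]
```

There's no resistance 7 mm past the spline ends, so the splines are meshed. I'll press on against the spring.

Emit:
{"fn": "send_rows", "kwargs": {
  "motion": [
    {"x": 0, "y": 0, "z": 0.2, "rx": 0, "ry": 0, "rz": 0, "jaw": 3.5},
    {"x": 0, "y": 0, "z": 0.2, "rx": 0, "ry": 0, "rz": 0, "jaw": 3.5},
    {"x": 0, "y": 0, "z": 0.2, "rx": 0, "ry": 0, "rz": 0, "jaw": 3.5},
    {"x": 0, "y": 0, "z": 0.1, "rx": 0, "ry": 0, "rz": 0, "jaw": 3.5},
    {"x": 0, "y": 0, "z": 0, "rx": 0, "ry": 0, "rz": 0, "jaw": 3.5}
  ]
}}

```text
clock: 10.3
tool_pos: [0.5358, 0.0969, 0.1588]
eef_rot: [0.5, 0.866, 0.0, 0.0]
contact_force: [-0.1, -0.4, 2.0]
opening: 0.489
finger_force: 50.0
```

Emit:
{"fn": "send_rows", "kwargs": {
  "motion": [
    {"x": 0, "y": 0, "z": 0.15, "rx": 0, "ry": 0, "rz": 0, "jaw": 3.5},
    {"x": 0, "y": 0, "z": 0.15, "rx": 0, "ry": 0, "rz": 0, "jaw": 3.5},
    {"x": 0, "y": 0, "z": 0.1, "rx": 0, "ry": 0, "rz": 0, "jaw": 3.5},
    {"x": 0, "y": 0, "z": 0.1, "rx": 0, "ry": 0, "rz": 0, "jaw": 3.5},
    {"x": 0, "y": 0, "z": 0, "rx": 0, "ry": 0, "rz": 0, "jaw": 3.5}
  ]
}}

```text
clock: 10.8
tool_pos: [0.5358, 0.0969, 0.1537]
eef_rot: [0.5, 0.866, 0.0, 0.0]
contact_force: [-0.1, -0.1, 4.6]
opening: 0.488
finger_force: 50.0
```

```bash
python3 - <<'E'
from h import *
st()
E
```

```text
t 10.8 p [0.5358 0.0969 0.1537] ang 119.96 tilt [0.0003 0.    ] F [-0.1 -0.1  4.6] M [-0.12  0.03 -0.01] open 0.48800366331177486 ff 50.00123510424601 q [ 0.05  0.77 -0.53  1.89  0.61  0.65 -0.34]
```

Emit:
{"fn": "send_rows", "kwargs": {
  "motion": [
    {"x": 0, "y": 0, "z": 0.1, "rx": 0, "ry": 0, "rz": 0, "jaw": 3.5},
    {"x": 0, "y": 0, "z": 0.1, "rx": 0, "ry": 0, "rz": 0, "jaw": 3.5},
    {"x": 0, "y": 0, "z": 0.1, "rx": 0, "ry": 0, "rz": 0, "jaw": 3.5},
    {"x": 0, "y": 0, "z": 0, "rx": 0, "ry": 0, "rz": 0, "jaw": 3.5},
    {"x": 0, "y": 0, "z": 0, "rx": 0, "ry": 0, "rz": 0, "jaw": 3.5}
  ],
  "grip_force": 58
}}

```text
clock: 11.3
tool_pos: [0.5358, 0.0969, 0.1509]
eef_rot: [0.5, 0.866, 0.0, 0.0]
contact_force: [-0.4, -1.2, 6.7]
opening: 0.489
finger_force: 58.0
```

Emit:
{"fn": "send_rows", "kwargs": {
  "motion": [
    {"x": 0, "y": 0, "z": 0.1, "rx": 0, "ry": 0, "rz": 0, "jaw": 3.5},
    {"x": 0, "y": 0, "z": 0.1, "rx": 0, "ry": 0, "rz": 0, "jaw": 3.5},
    {"x": 0, "y": 0, "z": 0, "rx": 0, "ry": 0, "rz": 0, "jaw": 3.5},
    {"x": 0, "y": 0, "z": 0, "rx": 0, "ry": 0, "rz": 0, "jaw": 3.5},
    {"x": 0, "y": 0, "z": 0, "rx": 0, "ry": 0, "rz": 0, "jaw": 3.5}
  ]
}}

```text
clock: 11.8
tool_pos: [0.5358, 0.0969, 0.1508]
eef_rot: [0.5, 0.866, 0.0, 0.001]
contact_force: [-4.2, -2.4, 23.3]
opening: 0.488
finger_force: 58.0
```

It stops dead at TCP z 0.1508 (underside 0.135, the shoulder height) while the force climbs to 23 N, so the ratchet is home. I'll ease slightly, settle and check by picture.

Emit:
{"fn": "send_rows", "kwargs": {
  "motion": [
    {"x": 0, "y": 0, "z": -0.05, "rx": 0, "ry": 0, "rz": 0, "jaw": 3.5},
    {"x": 0, "y": 0, "z": 0, "rx": 0, "ry": 0, "rz": 0, "jaw": 3.5},
    {"x": 0, "y": 0, "z": 0, "rx": 0, "ry": 0, "rz": 0, "jaw": 3.5},
    {"x": 0, "y": 0, "z": 0, "rx": 0, "ry": 0, "rz": 0, "jaw": 3.5},
    {"x": 0, "y": 0, "z": 0, "rx": 0, "ry": 0, "rz": 0, "jaw": 3.5}
  ]
}}

```text
clock: 12.3
tool_pos: [0.5358, 0.0969, 0.1508]
eef_rot: [0.5, 0.866, 0.0, 0.001]
contact_force: [-3.9, -2.0, 17.9]
opening: 0.486
finger_force: 58.0
```

```bash
python3 - <<'E'
from h import *
st(); save('side','side3'); cv2.imwrite('pics/c5.png',crop(cv2.imread('pics/side3.png'),242,275,100,80,7))
E
```

```text
t 12.3 p [0.5358 0.0969 0.1508] ang 119.97 tilt [ 0.0015 -0.0007] F [-3.9 -2.  17.9] M [-0.43  0.83  0.02] open 0.48590920458014253 ff 58.006079494807636 q [ 0.05  0.77 -0.52  1.89  0.62  0.65 -0.34]
```

View pics/c5.png

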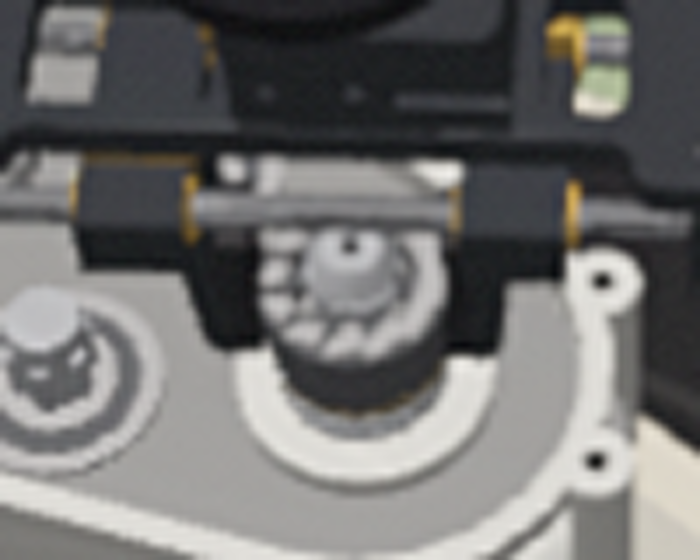

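The picture shows the ratchet seated on the shaft, teeth up. The shaft end stands above it (hole at about crop (350,247)) and the washer is pressed flat beneath the barrel. I'm handing it in.

```bash
python3 -c "
from plant import *
print(finish_job())"
```

```text
the job is handed in; nothing more can be done
None
```

The ratchet is home on the kick shaft's shoulder, teeth up and splines meshed, and the arm is still holding it down (about 18 N measured at the wrist); the gear, bearing and pliers were not touched, and the job was handed in at about 12 s.

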